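Clip the fresh filter into the bench fume extractor

TASK

Fit the fresh filter cassette (black filter, green grip) into the empty bay of the white fume extractor: hold it tilted, hook one short edge under the blue retaining lip, then swing the other end down until the cassette lies flat on the bay's floor, and let go. Leave the used brown filter with the red grip and the yellow bottle where they are.

Things in the scene. Friction and masses are not known exactly. Their poses are not given: they have to be found in the camera images.
- fresh_grip (a point): Centre of the green grip of the fresh cassette: loose flat panel 200 (x) x 120 (y) x 8 mm, white frame, black face, 0.25 kg, lying on the bench grip up. The grip, a rib at mid-panel, is 16 mm thick (x), 60 wide (y), 40 high; this point is half-way up it, 28 mm above the panel's underside. z: out of the panel's top. Symmetric: either short (120 mm) edge may be hooked.
- lip (a point): Middle of the blue lip's lower front edge, on the fixed white extractor's side nearer the robot. z up; x level, across the open bay; y along the lip. Level bay floor: 24 mm below this point, 30 above the bench, from the wall under the lip (x=-28 mm) to the far wall (x=188), 150 wide; walls rise 18 above it. Hood over the lip: top 8 mm above this point, 78 mm deep. Seated panel centre: x about 80.
- spent_grip (a point): Centre of the red grip of the used cassette: same shape, size and axes as the fresh one, but grey frame and brown face. Lies on the bench; not to be moved.
- washbottle_mid (a point): Centre, half-way up, of a yellow bottle with a red cap, 60 mm across and 150 mm high, standing on the bench. Not to be moved.
There are look-alikes about, which are no part of the job. What is shaped like the part that bears fresh_grip but orange or purple is not meant.

How it is judged:
On the way:
1. one short edge of the fresh cassette is under the lip while its other end is still up (tilted more than 4 degrees) (z of lip in the frame of fresh_grip between -0.022 and 0.01 m and x of lip in the frame of fresh_grip between -0.096 and 0.096 m and x of fresh_grip in the frame of lip above 0.04 m and y of fresh_grip in the frame of lip between -0.03 and 0.03 m and angle between fresh_grip's own z axis and vertical between 0.07 and 0.8 rad), for 0.05 s.
At the end, for the whole second after the job is handed in: The fresh cassette rests flat (3 degrees) on the bay floor (4 mm), an edge under the lip, its centre within 14 mm along and 20 mm across of the bay centre, turned under 11 degrees; the used cassette and yellow bottle are within 30 mm of their starts (x of fresh_grip in the frame of lip between 0.066 and 0.094 m and y of fresh_grip in the frame of lip between -0.02 and 0.02 m and z of fresh_grip in the frame of lip below 0.008 m and angle between fresh_grip's own z axis and vertical below 0.05 rad and angle between the x axis of fresh_grip and the x axis of lip, either way round below 0.2 rad and linear speed of fresh below 0.02 m/s and distance of each of spent_grip, washbottle_mid from where it was at the start of the episode below 0.03 m); the robot touches nothing.
It fails at once if the used cassette is moved more than 30 mm (distance of spent_grip from where it was at the start of the episode above 0.03 m).
It fails at once if the yellow bottle is moved more than 30 mm (distance of washbottle_mid from where it was at the start of the episode above 0.03 m).
It also fails if it takes over 38 s, if anything falls off the work surface, if the arm or the gripper's body presses on something with over 40 N, if the wrist force passes 120 N, or if a joint passes its speed limit or range.

ROBOT

A 7-joint arm with a two-finger parallel gripper is mounted at the origin on the work surface. World frame = base frame: x ahead of the robot, y to its left, z up, the work surface at z = 0. Lengths are in m, angles in rad, forces in N, time in s.
With the tool pointing down it reaches from about 0.4 to 0.85 m from the base axis. Payload 10.4 kg.
Tool frame: the origin (TCP) lies at the very end of the fingers, on their centre line; the grasp point (between the pads) lies 19 mm behind it; z points along the fingers, y is the direction in which the jaws open and shut (so a half turn about z gives the same grasp; the last joint's range is limited). The gripper opens to 87 mm and grips with 3 to 60 N. Pads are 19 mm wide; open, the fingers measure 117 mm over their backs; the gripper's body (75 mm by 190 mm) begins 51 mm behind the grasp point.
Start: joints at [1.24, 0.332, -0.065, 1.46, 0.022, 1.35, -0.088], TCP at [0.189, -0.596, 0.191] pointing down, gripper open.
Joint ranges: [-2.6, 2.6], [-0.5, 2.12], [-1.47, 1.34], [0.16, 2.42], [-1.27, 4.41], [0.06, 2.06], [-2.6, 2.6]. Speed limits (rad/s): [2.22, 2.22, 2.79, 2.79, 3.14, 3.14, 3.14].

INTERFACE

Orientations are given as a unit quaternion [x, y, z, w].
In Python, from bench import read_state, camera, close_job, recognise, masks_of gives the robot as it stands.
- The arm moves only by the tool play_rows, never from a script. Its argument "moves" is a list of rows, each a list of 3 entries, a list of its own where there are three numbers: the shift along the tool's x, y, z in cm, then the turn, a rotation vector about the tool's x, y, z in rad, then the finger opening in cm, from 0 to 8.7. In form: [[[dx, dy, dz], [ax, ay, az], jaw], ...]. A call has 1 to 8 rows; each row is the pose to reach, as a shift and turn from the pose commanded when the call began, along the tool's axes at that moment; what a row does not reach only later rows make up. A row lasts 1/8 s, in which the tool goes at most 62.5 mm and 10.7 degrees, less where a joint would pass 70% of its speed; a pose out of reach is approached as far as the arm can. A call with a gripper value outside its range is refused whole. The fingers move at their own pace and stop on an object; "grip_force" is the grip in N (left out, the last holds). Time passes only in rows, so rows that repeat a pose let the fingers close. It gives the time, the measured TCP pose, the force and the opening at its end, in the units of the state.
- read_state(): the state, without advancing time (a new reading comes with each control period).
- camera(name): name is "scene" or "side" or "wrist"; returns a dict with "frame" (384x512x3 uint8, red, green, blue), "intrinsics" (3x3 intrinsics, pixels), "camera_from_world" (4x4, takes a point from world to camera coordinates). Camera axes: x right, y down, z forward; pixel columns grow to the right and rows downward; lengths in m; the calibration is good to about 2 mm. A picture is of the moment at which its call begins. There is no depth.
- close_job(): hands the job in, once; it reports no verdict.
Trained networks look in a picture, given as the dict that the camera call returned (one of the last four; its "shot" number tells which), for a name from the list of things; names that differ only in an ending like _2 or _b are one class to them, and where a whole thing is asked for, a point or a joint stands for the part that bears it (a point fixed in the world has none). Each returns a list of dicts, best first, with "conf" (0 to 1); they miss things now and then, are a little off and sometimes report something else, mostly with a low value. They report only what shows in the picture. A call takes as long as a camera call. They do not tell look-alikes from the thing itself.
- recognise(picture, query): "at" ([column, row] in pixels, amid what is visible of it).
- masks_of(picture, query): "region" (384x512 bool, what is visible of it) and "at" ([column, row] in pixels, amid what is visible of it).
The state is a dict: "time": time; "joint_positions": joint angles; "joint_vel": joint speeds; "joint_torque": joint torques, N m; "ee_pos": TCP position; "eef_rot": TCP orientation; "ft_force": force on the tool from outside, world axes, zero at the start; "torque": the same for the moment, N m; "width": finger opening in m.
Only numpy, scipy, OpenCV 4.12 (cv2) and the standard library are available. Lean on these libraries where they do the work, as an engineer would, in place of code of your own. Each camera call takes 0.05 s, during which the arm holds its last target.

## Working session

There is one attempt and no reset: what is moved stays moved. The work goes in short steps, Python scripts to look and compute and a tool call to move; the robot and the scene stay as the last step left them, time stands still between calls to the robot, and variables do not carry over. Pictures are saved under pics/ and viewed, and the job is handed in when it is done.

Besides the shell and the picture viewer there is one more tool, called after "Request:" in YAML: its name, and indented under it one key for each argument. play_rows: Moves the arm, as the interface text tells. Its arguments: {"type":"object","properties":{"moves":{"type":"array","items":{"type":"array"}},"grip_force":{"type":"number"}},"required":["moves"]}

```bash
mkdir -p pics
cat > h.py <<'E'
import numpy as np, cv2
from bench import read_state, camera, close_job, recognise, masks_of
def save(p,name,crop=None,scale=1.5):
    f=p['frame'][:,:,::-1]
    if crop: c0,r0,c1,r1=crop; f=f[r0:r1,c0:c1]
    f=cv2.resize(np.ascontiguousarray(f),None,fx=scale,fy=scale,interpolation=cv2.INTER_CUBIC); cv2.imwrite('pics/'+name+'.png',f)
def P(p): return p['intrinsics']@p['camera_from_world'][:3]
def proj(p,X): v=P(p)@np.append(X,1); return v[:2]/v[2]
def atz(p,uv,z):
    M=P(p); H=np.c_[M[:,0],M[:,1],M[:,2]*z+M[:,3]]; w=np.linalg.solve(H,[uv[0],uv[1],1]); return w[:2]/w[2]
def tri(pa,ua,pb,ub):
    X=cv2.triangulatePoints(P(pa),P(pb),np.array(ua,float).reshape(2,1),np.array(ub,float).reshape(2,1)); X=(X[:3]/X[3]).ravel()
    return X, np.linalg.norm(proj(pa,X)-ua),np.linalg.norm(proj(pb,X)-ub)
E
python3 - <<'E'
from h import *
s=read_state(); print({k:np.round(v,3) for k,v in s.items()})
a=camera('scene');b=camera('side');
save(a,'a1');save(b,'b1')
for n in ['fresh_grip','lip','spent_grip','washbottle_mid']:
  for q,p in (('scene',a),('side',b)):
    print(n,q,[(np.round(d['at']),round(d['conf'],2)) for d in recognise(p,n)])
c=camera('wrist');save(c,'c1')
for p in (a,b,c):
  R=p['camera_from_world']; print(np.round(-R[:3,:3].T@R[:3,3],3),np.round(R[2,:3],2))
E
```

```text
{'time': np.float64(0.0), 'joint_positions': array([ 1.24 ,  0.333, -0.065,  1.461,  0.022,  1.35 , -0.089]), 'joint_vel': array([-0.001, -0.   , -0.002, -0.001, -0.   , -0.   , -0.001]), 'joint_torque': array([ 0.0000e+00, -6.2326e+01,  2.5000e-02, -3.8990e+01, -6.1000e-02,
        4.0000e-02,  0.0000e+00]), 'ee_pos': array([ 0.189, -0.595,  0.19 ]), 'eef_rot': array([ 0.988,  0.153, -0.   , -0.001]), 'ft_force': array([-0.017,  0.559,  0.276]), 'torque': array([ 0.023, -0.009,  0.021]), 'width': np.float64(0.087)}
fresh_grip scene [(array([333., 243.]), 0.94), (array([422., 293.]), 0.9), (array([315., 180.]), 0.56)]
fresh_grip side [(array([235., 146.]), 0.96), (array([222., 109.]), 0.59)]
lip scene [(array([203., 214.]), 0.91)]
lip side [(array([300., 208.]), 0.66)]
spent_grip scene [(array([128., 180.]), 0.95)]
spent_grip side [(array([363., 287.]), 0.69)]
washbottle_mid scene [(array([ 93., 203.]), 0.64)]
washbottle_mid side [(array([400., 250.]), 0.67)]
[1.287 0.521 0.772] [-0.71 -0.35 -0.61]
[-0.038 -0.84   1.194] [ 0.33  0.61 -0.72]
[ 0.256 -0.576  0.384] [-0.24 -0.08 -0.97]
```

View pics/a1.png

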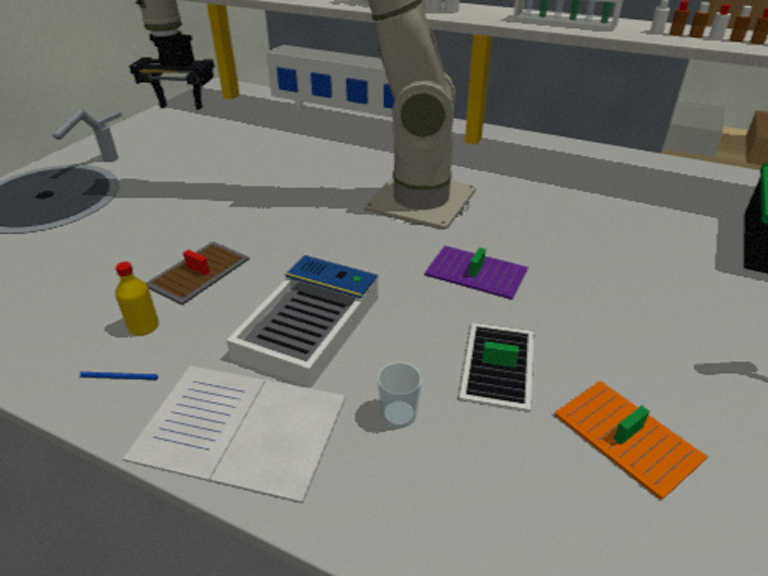

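View pics/b1.png

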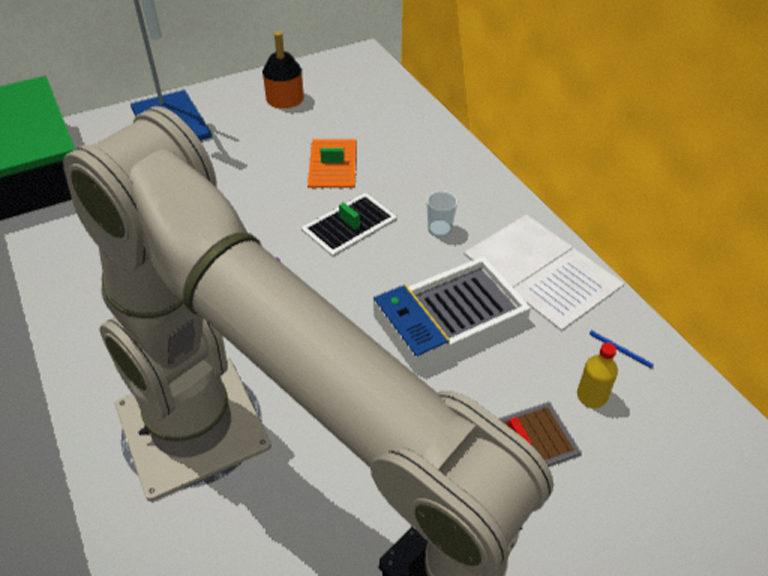

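View pics/c1.png

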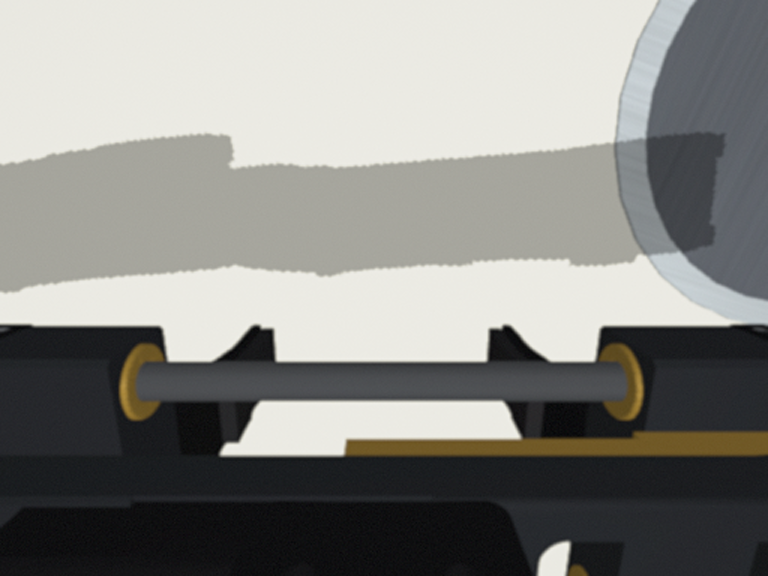

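Candidates with green grips in scene: black/white frame (333,237), purple (317,178), orange (420,283). The black-faced, white-framed one fits; confirming it in crops.

Run:
```python
from h import *
a=camera('scene');b=camera('side')
def go(q,p,fn):
  ims=[]
  for c in fn:
    f=p['frame'][c[1]:c[3],c[0]:c[2],::-1]
    ims.append(cv2.resize(np.ascontiguousarray(f),None,fx=5,fy=5,interpolation=cv2.INTER_CUBIC))
    cv2.imwrite('pics/%s_%d_%d.png'%(q,c[0],c[1]),ims[-1])
go('a',a,[(295,205,370,280),(145,165,260,255)]);go('b',b,[(190,115,280,180),(240,160,360,255)])
for q,p in (('a',a),('b',b)):
  for d in masks_of(p,'fresh_grip'):
    m=d['region'].astype(np.uint8); print(q,d['conf'],np.round(d['at']),m.sum())
    cs=max(cv2.findContours(m,0,1)[0],key=cv2.contourArea)
    r=cv2.minEnclosingTriangle(cs)
    h=cv2.approxPolyDP(cv2.convexHull(cs),4,True)[:,0]
    print([ (tuple(x.tolist()),np.round(atz(p,x,0.006),3).tolist()) for x in h])
  print([(x['at'],x['conf']) for x in recognise(p,'lip')], )
```

```text
a 0.97 [421. 292.] 3630
[((371, 273), [0.573, 0.492]), ((401, 255), [0.478, 0.549]), ((430, 270), [0.499, 0.623]), ((470, 305), [0.569, 0.718]), ((440, 332), [0.673, 0.664])]
a 0.84 [333. 242.] 2319
[((316, 216), [0.427, 0.297]), ((354, 221), [0.4, 0.403]), ((352, 273), [0.594, 0.449]), ((308, 266), [0.62, 0.342])]
a 0.63 [316. 178.] 1356
[((285, 182), [0.309, 0.15]), ((297, 164), [0.193, 0.147]), ((321, 165), [0.163, 0.224]), ((351, 179), [0.2, 0.341]), ((341, 197), [0.307, 0.338])]
[]
b 0.83 [231. 149.] 1342
[((263, 143), [0.618, 0.341]), ((223, 169), [0.431, 0.285]), ((201, 152), [0.399, 0.4]), ((242, 129), [0.586, 0.447])]
b 0.83 [222. 112.] 951
[((236, 93), [0.667, 0.662]), ((236, 123), [0.582, 0.489]), ((207, 124), [0.482, 0.534]), ((209, 93), [0.569, 0.713])]
[([299.7, 209.3], 0.72)]
```

View pics/a_295_205.png

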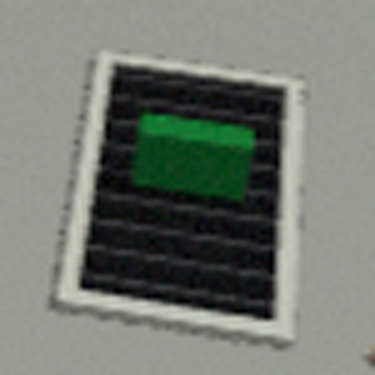

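View pics/a_145_165.png

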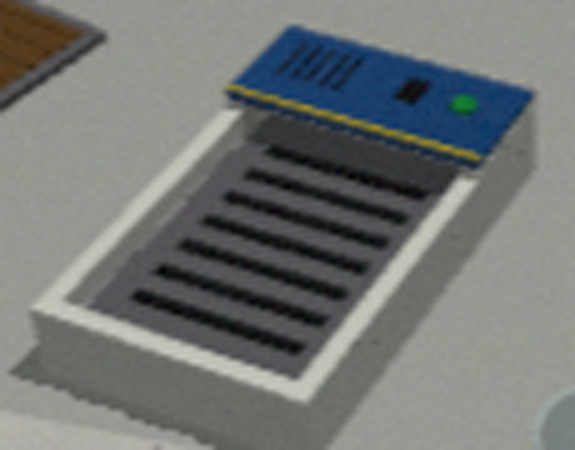

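View pics/b_190_115.png

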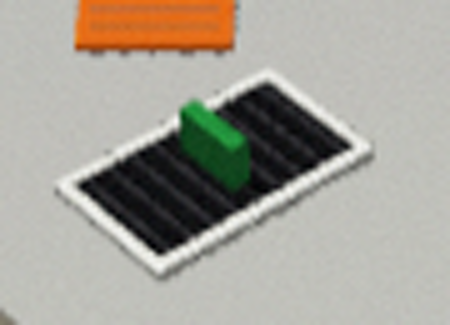

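View pics/b_240_160.png

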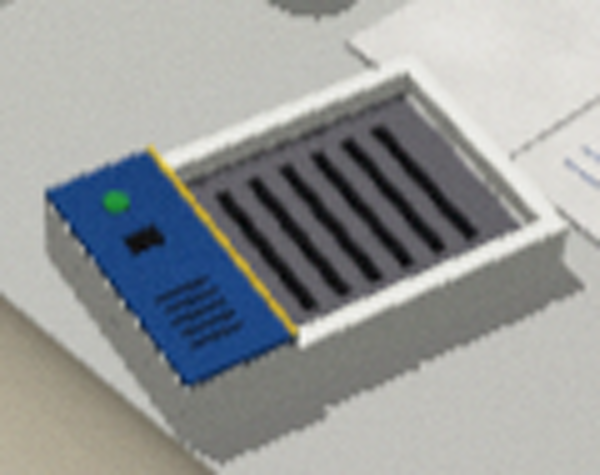

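Run:
```python
from h import *
a=camera('scene');b=camera('side')
f=lambda o,x,y:((x+.5)/5-.5+o[0],(y+.5)/5-.5+o[1])
A=(145,165);B=(240,160)
for n,z,pa,pb in [('backL(+y)',.062,(533,93),(48,190)),('backR',.062,(292,27),(185,385)),('frontL',.062,(482,158),(150,148)),('frontR',.062,(228,88),(298,332)),('farL',.048,(307,398),(412,62)),('farR',.048,(35,312),(567,228))]:
  ua=f(A,*pa);ub=f(B,*pb)
  print(n,np.round(atz(a,ua,z),4),np.round(atz(b,ub,z),4),[np.round(v,4) for v in tri(a,ua,b,ub)])
```

```text
backL(+y) [0.4308 0.0862] [0.4273 0.0792] [array([0.4282, 0.0832, 0.0584]), np.float64(0.5601), np.float64(0.3487)]
backR [ 0.4335 -0.0843] [ 0.4275 -0.0936] [array([ 0.429 , -0.0894,  0.057 ]), np.float64(0.5006), np.float64(0.3523)]
frontL [0.5007 0.0877] [0.5009 0.0812] [array([0.501 , 0.0848, 0.0598]), np.float64(1.0102), np.float64(0.5918)]
frontR [ 0.5066 -0.0847] [ 0.5061 -0.0904] [array([ 0.5062, -0.0878,  0.0599]), np.float64(0.7519), np.float64(0.4977)]
farL [0.7006 0.09  ] [0.6997 0.0805] [array([0.7006, 0.0854, 0.0444]), np.float64(1.4841), np.float64(0.7359)]
farR [ 0.709  -0.0774] [ 0.7047 -0.0881] [array([ 0.7068, -0.0835,  0.0429]), np.float64(1.0079), np.float64(0.5683)]
```

Crops confirm it: black slatted face, white frame and green grip, at scene (333,242) and side (231,149). Fresh is at about (0.509, 0.370) with yaw about 0.26. The lip is at about (0.5035, -0.0015) with yaw about 0.02. Sizes match the spec. Next I write a helper that turns world targets into tool-frame moves.

```bash
cat > mv.py <<'E'
import numpy as np, json
from scipy.spatial.transform import Rotation as R
# pose spec: tcp pos, yaw (angle of tool y axis), tilt (outward end up)
def rot(yaw,tilt=0):
    y=np.array([np.cos(yaw),np.sin(yaw),0]); z=np.array([0,0,-1.]); x=np.cross(y,z)
    return R.from_matrix(np.c_[x,y,z])*R.from_rotvec([-tilt,0,0])
def rows(p0,r0,wps):
    for p,r in wps:
        d=r0.inv().apply(np.array(p)-p0)*100; w=(r0.inv()*r).as_rotvec()
        print(np.round(d,2).tolist(),np.round(w,3).tolist())
def load():
    j=json.load(open('cmd.json')); return np.array(j['p']),R.from_quat(j['q'])
def apply(d,w):  # update commanded
    p,r=load(); p=p+r.apply(np.array(d)/100); r=r*R.from_rotvec(w); store(p,r); print('cmd',np.round(p,4),np.round(r.as_matrix()[:,1],3))
def store(p,r): json.dump({'p':list(p),'q':r.as_quat().tolist()},open('cmd.json','w'))
E
python3 - <<'E'
from mv import *
store(np.array([.189,-.596,.191]),R.from_quat([.988,.153,0,-.001])); p,r=load()
az=lambda x,y:np.arctan2(y,x)
W=[]
for x,y,z in [(.235,-.57,.2),(.31,-.51,.22),(.38,-.45,.24),(.43,-.39,.25),(.48,-.33,.25),(.52,-.27,.25),(.55,-.21,.25),(.56,-.15,.25)]:
    W.append(((x,y,z),rot(az(x,y))))
rows(p,r,W)
E
```

```text
[5.17, -1.09, -0.9] [-0.002, -0.0, -0.084]
[14.14, -4.54, -2.89] [-0.002, -0.001, -0.239]
[22.62, -8.15, -4.88] [-0.002, -0.001, -0.394]
[29.2, -12.36, -5.87] [-0.002, -0.001, -0.527]
[35.78, -16.56, -5.86] [-0.002, -0.001, -0.661]
[41.41, -21.07, -5.85] [-0.002, -0.001, -0.785]
[46.09, -25.88, -5.83] [-0.002, -0.001, -0.899]
[48.85, -31.3, -5.82] [-0.002, -0.001, -1.002]
```

Request:
play_rows:
  moves:
    - [[5.2, -1.1, -0.9], [0, 0, -0.084], 8.7]
    - [[14.1, -4.5, -2.9], [0, 0, -0.239], 8.7]
    - [[22.6, -8.2, -4.9], [0, 0, -0.394], 8.7]
    - [[29.2, -12.4, -5.9], [0, 0, -0.527], 8.7]
    - [[35.8, -16.6, -5.9], [0, 0, -0.661], 8.7]
    - [[41.4, -21.1, -5.9], [0, 0, -0.785], 8.7]
    - [[46.1, -25.9, -5.9], [0, 0, -0.9], 8.7]
    - [[48.9, -31.3, -5.9], [0, 0, -1.0], 8.7]

```text
time: 1.95
ee_pos: [0.5164, -0.2425, 0.2479]
eef_rot: [0.793, 0.61, 0.0, 0.0]
ft_force: [0.7, -0.4, -0.3]
width: 0.087
```

```bash
cat >> mv.py <<'E'
def meas():
    from bench import read_state
    s=read_state(); p=np.array(s['ee_pos']); r=R.from_quat(s['eef_rot']); m=r.as_matrix()
    print('tcp',np.round(p,4),'yaw',round(float(np.arctan2(m[1,1],m[0,1])),4),'tilt',round(float(np.arcsin(m[2,1])),4),'xz',round(float(m[2,0]),4),'t',s['time'],'w',s['width'],'F',np.round(s['ft_force'],1),'v',round(float(np.abs(s['joint_vel']).max()),3))
    return p,r
E
python3 - <<'E'
from mv import *
p,r=meas()
az=lambda x,y:np.arctan2(y,x)
W=[]
for x,y in [(.54,-.185),(.55,-.125),(.56,-.06),(.56,0),(.555,.06),(.55,.12),(.54,.18),(.53,.235)]:
    W.append(((x,y,.25),rot(az(x,y))))
rows(p,r,W)
E
```

```text
tcp [ 0.5164 -0.2425  0.2479] yaw -0.2596 tilt 0.0005 xz -0.0 t 1.95 w 0.08696003283932596 F [ 0.7 -0.4 -0.3] v 0.528
[6.17, 0.8, -0.21] [0.001, 0.0, 0.07]
[12.22, 0.23, -0.21] [0.001, 0.0, -0.036]
[18.76, -0.47, -0.22] [0.001, 0.0, -0.153]
[24.56, -2.01, -0.22] [0.001, 0.0, -0.26]
[30.23, -4.04, -0.22] [0.001, 0.0, -0.367]
[35.9, -6.06, -0.22] [0.0, 0.0, -0.474]
[41.44, -8.57, -0.22] [0.0, 0.0, -0.581]
[46.5, -10.95, -0.22] [0.0, 0.0, -0.677]
```

Request:
play_rows:
  moves:
    - [[6.2, 0.5, -0.2], [0, 0, 0], 8.7]
    - [[12.2, 0.2, -0.2], [0, 0, -0.04], 8.7]
    - [[18.7, -0.5, -0.2], [0, 0, -0.15], 8.7]
    - [[24.5, -2.0, -0.2], [0, 0, -0.26], 8.7]
    - [[30.2, -4.0, -0.2], [0, 0, -0.36], 8.7]
    - [[35.9, -6.0, -0.2], [0, 0, -0.45], 8.7]
    - [[41.4, -8.5, -0.2], [0, 0, -0.51], 8.7]
    - [[46.5, -11.0, -0.2], [0, 0, -0.52], 8.7]

```text
time: 2.95
ee_pos: [0.5296, 0.2352, 0.2499]
eef_rot: [0.61, 0.792, 0.0, 0.0]
ft_force: [1.2, -0.3, -0.5]
width: 0.0868
```

Run:
```python
from mv import *
p,r=meas()
rows(p,r,[((.51,.30,.25),rot(.26)),((.509,.37,.22),rot(.26))])
```

```text
tcp [0.5296 0.2352 0.2499] yaw 0.258 tilt 0.0005 xz -0.0001 t 2.95 w 0.08684443407136934 F [ 1.2 -0.3 -0.5] v 0.837
[6.76, -0.24, -0.01] [0.0, 0.0, -0.002]
[13.56, 1.45, 2.99] [0.0, 0.0, -0.002]
```

Request:
play_rows:
  moves:
    - [[6.0, 0, 0], [0, 0, 0], 8.7]
    - [[12.0, 1.3, 2.0], [0, 0, 0], 8.7]
    - [[13.6, 1.5, 3.0], [0, 0, 0], 8.7]
    - [[13.6, 1.5, 3.0], [0, 0, 0], 8.7]
    - [[13.6, 1.5, 3.0], [0, 0, 0], 8.7]

```text
time: 3.58
ee_pos: [0.5112, 0.367, 0.2202]
eef_rot: [0.612, 0.791, 0.0, 0.001]
ft_force: [0.1, 1.0, 0.6]
width: 0.0866
```

Run:
```python
from h import *
from mv import meas
c=camera('wrist');save(c,'c2');meas()
for d in masks_of(c,'fresh_grip'): print(d['conf'],np.round(d['at']),d['region'].sum())
for n,X in [('gripc',(.509,.3705,.028)),('top',(.509,.3705,.048))]: print(n,proj(c,np.array(X)))
```

```text
tcp [0.5113 0.3669 0.2204] yaw 0.2542 tilt 0.0012 xz -0.0008 t 3.625 w 0.0872182725428746 F [ 0.7 -0.5  1. ] v 0.004
0.85 [ 67. 176.] 6733
0.82 [253. 161.] 11105
0.67 [327.  30.] 7867
gripc [252.80061911 164.5823987 ]
top [252.76440182 167.09190714]
```

View pics/c2.png

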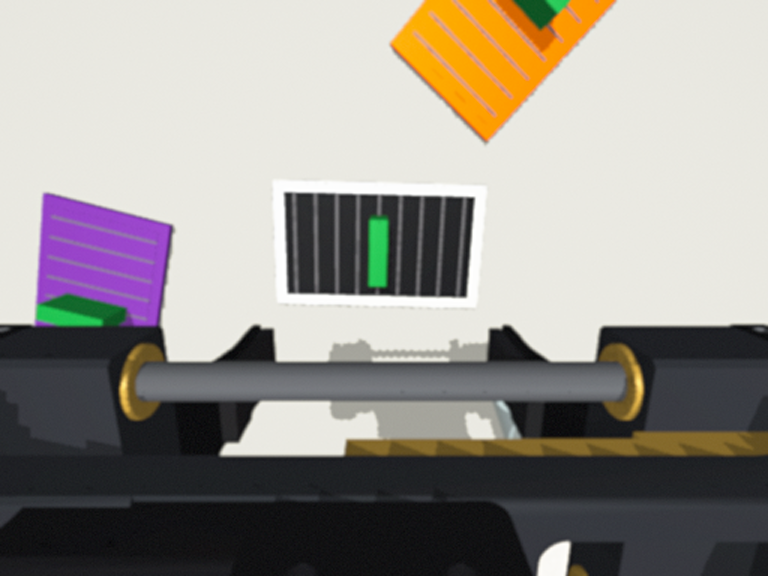

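Run:
```python
from h import *
from mv import *
c=camera('wrist')
g=(cv2.inRange(c['frame'],(20,120,40),(110,255,130)))
n,l,st,ce=cv2.connectedComponentsWithStats(g)
for i in range(1,n):
  if st[i,4]>60: print(st[i],ce[i],atz(c,ce[i],.048))
k=[atz(c,((x+.5)/1.5-.5,(y+.5)/1.5-.5),.008) for x,y in [(275,181),(486,185),(477,307),(278,301)]]
k=np.array(k);print(k,k.mean(0)); 
for i in range(4): d=k[(i+1)%4]-k[i]; print(np.linalg.norm(d),np.arctan2(d[1],d[0]))
p,r=meas()
X=k.mean(0)
```

```text
[363   0  16   9  83] [370.56626506   2.78313253] [0.59161132 0.58724073]
[245 145  14  46 569] [251.56239016 167.61862917] [0.50785615 0.36941507]
[ 24 203  45  14 392] [ 43.09438776 211.03826531] [0.2481851  0.24029728]
[[0.40072993 0.40287295]
 [0.59136144 0.44864815]
 [0.61978262 0.33321631]
 [0.42564476 0.2893833 ]] [0.50937969 0.36853018]
0.19605036113319688 0.23566223124703267
0.11887924340877538 -1.3293821403139314
0.1990247240081751 -2.919533136382524
0.11619230240719716 1.786902094466538
tcp [0.5112 0.3672 0.2205] yaw 0.2544 tilt 0.0014 xz -0.0005 t 3.725 w 0.0870515161417346 F [-0.5 -0.2  0.4] v 0.005
```

Run:
```python
from mv import *
p,r=meas()
rows(p,r,[((.508,.3695,z),rot(.234)) for z in (.17,.12,.08,.05,.03,.012)])
```

```text
tcp [0.5112 0.3672 0.2205] yaw 0.2544 tilt 0.0014 xz -0.0005 t 3.725 w 0.0870515161417346 F [-0.5 -0.2  0.4] v 0.005
[0.31, -0.25, 5.05] [0.001, 0.001, 0.02]
[0.31, -0.26, 10.05] [0.001, 0.001, 0.02]
[0.31, -0.27, 14.05] [0.001, 0.001, 0.02]
[0.31, -0.27, 17.05] [0.001, 0.001, 0.02]
[0.31, -0.27, 19.05] [0.001, 0.001, 0.02]
[0.31, -0.28, 20.85] [0.001, 0.001, 0.02]
```

Request:
play_rows:
  moves:
    - [[0.3, -0.26, 5], [0, 0, 0.02], 6]
    - [[0.3, -0.27, 10], [0, 0, 0.02], 6]
    - [[0.3, -0.27, 14], [0, 0, 0.02], 6]
    - [[0.3, -0.27, 17], [0, 0, 0.02], 6]
    - [[0.3, -0.28, 19], [0, 0, 0.02], 6]
    - [[0.3, -0.28, 20.8], [0, 0, 0.02], 6]
    - [[0.3, -0.28, 20.8], [0, 0, 0.02], 6]

```text
time: 4.6
ee_pos: [0.5063, 0.3703, 0.0109]
eef_rot: [0.619, 0.786, -0.001, -0.0]
ft_force: [-0.1, -0.5, -0.1]
width: 0.06
```

Request:
play_rows:
  moves:
    - [[0, 0, 0], [0, 0, 0], 0]
    - [[0, 0, 0], [0, 0, 0], 0]
    - [[0, 0, 0], [0, 0, 0], 0]
    - [[0, 0, 0], [0, 0, 0], 0]
    - [[0, 0, 0], [0, 0, 0], 0]
  grip_force: 40

```text
time: 5.22
ee_pos: [0.5066, 0.3709, 0.0118]
eef_rot: [0.619, 0.786, 0.0, 0.0]
ft_force: [0.6, 1.1, 1.0]
width: 0.0179
```

Run:
```python
from h import *
from mv import *
p,r=meas()
b=camera('scene');save(b,'a3',(270,180,400,290),5)
rows(p,r,[((p[0],p[1],z),rot(.234)) for z in (.03,.06,.1,.15,.2)])
```

```text
tcp [0.5066 0.3709 0.0118] yaw 0.2369 tilt 0.0001 xz -0.0001 t 5.225 w 0.017918109728541954 F [0.6 1.1 1. ] v 0.001
[-0.0, 0.0, -1.82] [0.0, 0.0, 0.003]
[-0.0, 0.0, -4.82] [0.0, 0.0, 0.003]
[-0.0, 0.0, -8.82] [0.0, 0.0, 0.003]
[-0.0, 0.0, -13.82] [0.0, 0.0, 0.003]
[-0.0, 0.0, -18.82] [0.0, 0.0, 0.003]
```

View pics/a3.png

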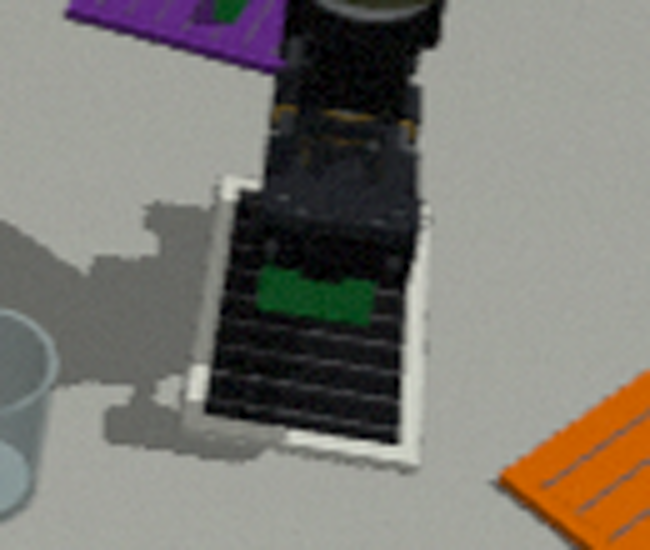

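Grip centred between the fingers. The width reads 17.9 mm against a nominal 16 mm. I'll lift and check.

Request:
play_rows:
  moves:
    - [[0, 0, 0], [0, 0, 0], 0]
    - [[0, 0, -2], [0, 0, 0], 0]
    - [[0, 0, -5], [0, 0, 0], 0]
    - [[0, 0, -9], [0, 0, 0], 0]
    - [[0, 0, -14], [0, 0, 0], 0]
    - [[0, 0, -19], [0, 0, 0], 0]
    - [[0, 0, -19], [0, 0, 0], 0]

```text
time: 6.15
ee_pos: [0.5075, 0.3728, 0.2074]
eef_rot: [0.618, 0.786, 0.004, 0.001]
ft_force: [-0.4, -0.1, -2.3]
width: 0.015
```

Run:
```python
from h import *
from mv import *
p,r=meas()
c=camera('scene');save(c,'a4',(200,80,400,230),4)
c=camera('wrist');save(c,'c4')
# pre-hook: fresh frame from tool: panel underside offset along tool z = TCP + 12mm
lip=np.array([.5035,-.0015,.054]); yl=.02
def tcp_for(xe,zf,th,off=.012):
    # near underside corner at lip-x=xe, height zf above floor; panel tilt th
    c,s=np.cos(th),np.sin(th)
    x=xe+.1*c-off*s; z=.030+zf+.1*s+off*c
    return (lip[0]+x*np.cos(yl),lip[1]+x*np.sin(yl),z)
W=[]
p1=np.array(tcp_for(.03,.06,.25)); 
print(p1)
n=7
for i in range(1,n+1):
    t=i/n; x=p[0]+(p1[0]-p[0])*t; y=p[1]+(p1[1]-p[1])*t
    W.append(((x,y,.20),rot(.237+(yl-.237)*t,0.25*t)))
rows(p,r,W)
```

```text
tcp [0.5075 0.3728 0.2074] yaw 0.2375 tilt 0.007 xz 0.003 t 6.15 w 0.015003267559348298 F [-0.4 -0.1 -2.3] v 0.084
[0.62739761 0.00097828 0.12636734]
[-5.57, 0.41, 0.72] [-0.029, -0.004, 0.031]
[-11.13, 0.82, 0.71] [-0.065, -0.005, 0.062]
[-16.7, 1.24, 0.7] [-0.1, -0.008, 0.093]
[-22.27, 1.66, 0.68] [-0.136, -0.012, 0.124]
[-27.83, 2.07, 0.67] [-0.171, -0.017, 0.155]
[-33.4, 2.49, 0.65] [-0.207, -0.024, 0.185]
[-38.96, 2.9, 0.64] [-0.242, -0.031, 0.216]
```

View pics/a4.png

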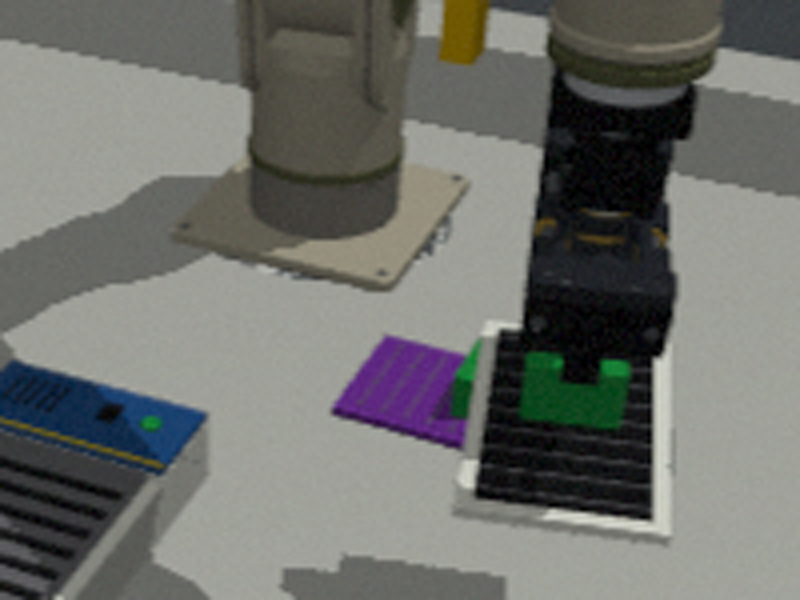

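View pics/c4.png

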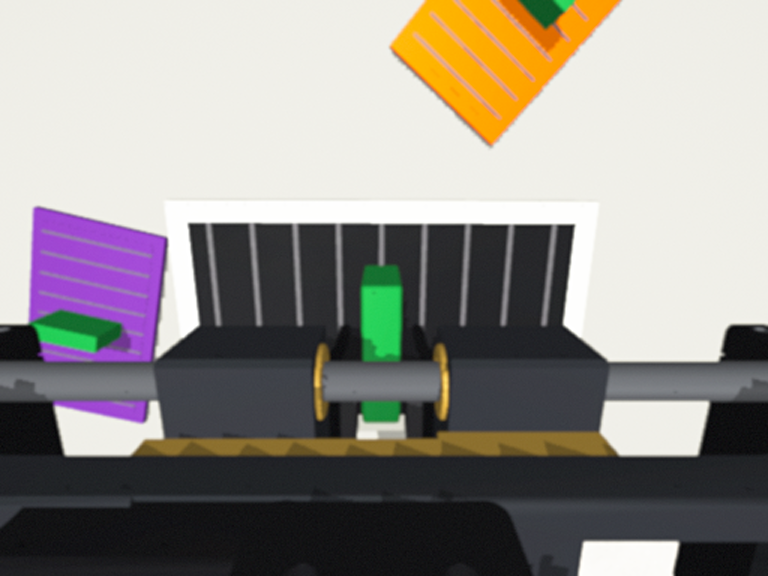

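Lifted level, aligned with the jaws. Carrying it across while tilting.

Request:
play_rows:
  moves:
    - [[-4, 0.3, 0.5], [-0.02, 0, 0.02], 0]
    - [[-9.5, 0.7, 0.7], [-0.05, -0.005, 0.05], 0]
    - [[-15, 1.1, 0.7], [-0.09, -0.008, 0.085], 0]
    - [[-20.5, 1.5, 0.7], [-0.125, -0.011, 0.115], 0]
    - [[-26, 2, 0.7], [-0.16, -0.016, 0.145], 0]
    - [[-31.5, 2.4, 0.7], [-0.195, -0.022, 0.175], 0]
    - [[-36.5, 2.8, 0.7], [-0.23, -0.028, 0.205], 0]
    - [[-39, 2.9, 0.7], [-0.242, -0.031, 0.216], 0]

```text
time: 7.25
ee_pos: [0.6255, -0.005, 0.1931]
eef_rot: [0.696, 0.708, 0.084, 0.086]
ft_force: [0.8, 0.2, -2.1]
width: 0.0144
```

Request:
play_rows:
  moves:
    - [[0, 0, 0], [0, 0, 0], 0]
    - [[0, 0, 0], [0, 0, 0], 0]
    - [[0, 0, 0], [0, 0, 0], 0]

```text
time: 7.62
ee_pos: [0.626, 0.0006, 0.1946]
eef_rot: [0.694, 0.71, 0.085, 0.086]
ft_force: [0.2, -0.2, -2.0]
width: 0.0147
```

```bash
cat > tgt.py <<'E'
import numpy as np
lip=np.array([.5035,-.0015,.054]); yl=.02
def tcp_for(xe,zf,th,off=.012):
    c,s=np.cos(th),np.sin(th)
    x=xe+.1*c-off*s; z=.030+zf+.1*s+off*c
    return np.array((lip[0]+x*np.cos(yl),lip[1]+x*np.sin(yl),z))
E
python3 - <<'E'
from h import *
from mv import *
from tgt import *
p,r=meas()
c=camera('scene');save(c,'a5',(120,90,290,260),4)
c=camera('side');save(c,'b5',(220,120,370,260),4)
c=camera('wrist');save(c,'c5')
rows(p,r,[(tcp_for(.03,.06,.25),rot(yl,.25))])
E
```

```text
tcp [6.260e-01 6.000e-04 1.946e-01] yaw 0.0232 tilt 0.2431 xz -0.0041 t 7.625 w 0.014709205805841863 F [ 0.2 -0.2 -2. ] v 0.007
[0.06, -1.51, 6.66] [-0.007, 0.003, 0.003]
```

View pics/a5.png

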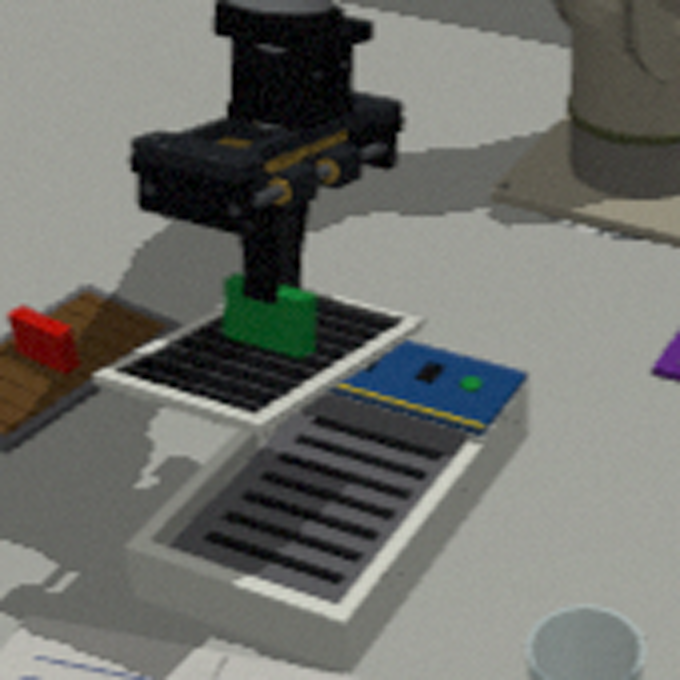

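View pics/b5.png

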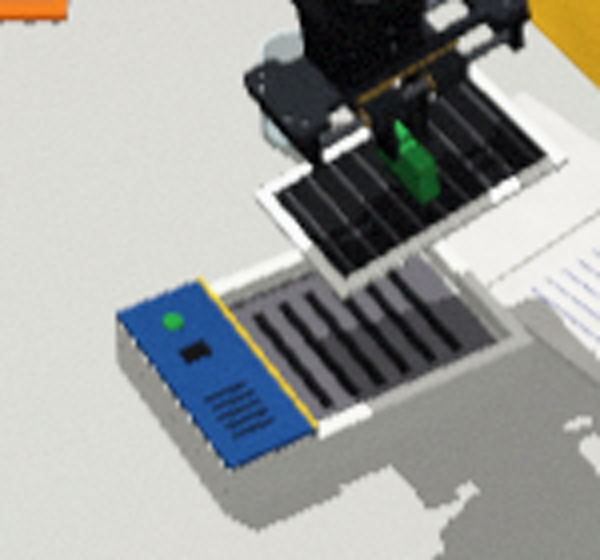

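View pics/c5.png

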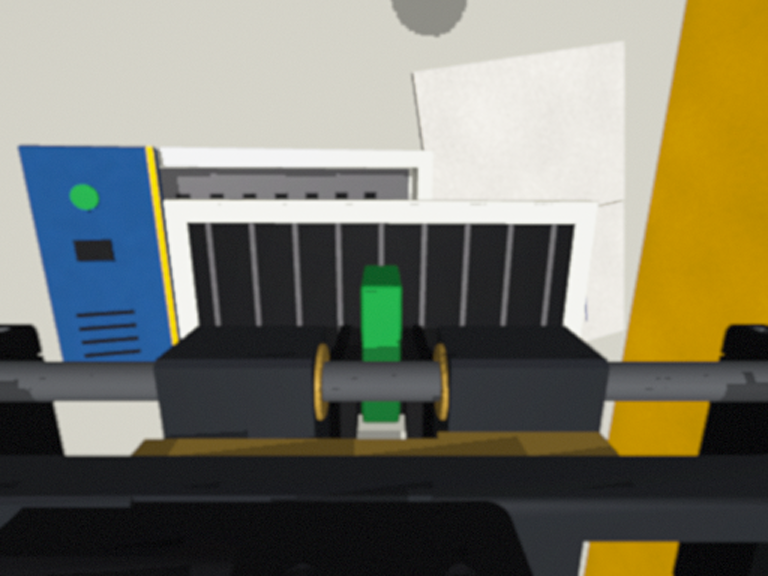

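The tilt held: 0.243 rad, near edge down. Next is a third opinion on the lip pose from the wrist view, where the hood front +y corner is at about (155,147)/1.5, then the approach moves.

Run:
```python
from h import *
from mv import *
from tgt import *
c=camera('wrist');f=lambda x,y:((x+.5)/1.5-.5,(y+.5)/1.5-.5)
for n,u,z in [('frontL',(155,147),.062),('front low edge',(178,335),.062),('backL',(21,147),.062),('farL',(433,151),.048)]: print(n,atz(c,f(*u),z))
p,r=meas()
# descend then slide in along tilt
print('A');th=.25
a=tcp_for(.03,.03,th)
rows(p,r,[((*(p[:2]+(a[:2]-p[:2])*t),p[2]+(a[2]-p[2])*t),rot(yl,th)) for t in (.4,.8,1)])
```

```text
frontL [0.50469836 0.08223265]
front low edge [ 0.50646434 -0.04939035]
backL [0.42926884 0.07952539]
farL [0.7036671  0.08712401]
tcp [ 6.262e-01 -6.000e-04  1.947e-01] yaw 0.0216 tilt 0.2434 xz -0.0045 t 7.825 w 0.014805763019587788 F [-0.2  0.7 -1.8] v 0.005
A
[0.08, -0.9, 3.83] [-0.007, 0.004, 0.002]
[0.16, -1.8, 7.66] [-0.007, 0.004, 0.002]
[0.2, -2.25, 9.58] [-0.007, 0.004, 0.002]
```

```bash
sed -i 's/\.5035/.5045/' tgt.py
python3 - <<'E'
from mv import *
from tgt import *
p,r=meas();th=.25
a=tcp_for(.03,.017,th)
rows(p,r,[(p+(a-p)*t,rot(yl,th)) for t in (.3,.6,.85,1)])
E
```

```text
tcp [ 6.262e-01 -6.000e-04  1.947e-01] yaw 0.0216 tilt 0.2434 xz -0.0045 t 7.825 w 0.014805763019587788 F [-0.2  0.7 -1.8] v 0.005
[0.06, -0.74, 3.26] [-0.007, 0.004, 0.002]
[0.12, -1.48, 6.52] [-0.007, 0.004, 0.002]
[0.18, -2.1, 9.23] [-0.007, 0.004, 0.002]
[0.21, -2.47, 10.86] [-0.007, 0.004, 0.002]
```

Request:
play_rows:
  moves:
    - [[0.06, -0.7, 3.2], [-0.007, 0.004, 0], 0]
    - [[0.12, -1.5, 6.5], [-0.007, 0.004, 0], 0]
    - [[0.18, -2.1, 9.2], [-0.007, 0.004, 0], 0]
    - [[0.2, -2.5, 10.9], [-0.007, 0.004, 0], 0]
    - [[0.2, -2.5, 10.9], [-0.007, 0.004, 0], 0]
    - [[0.2, -2.5, 10.9], [-0.007, 0.004, 0], 0]

```text
time: 8.57
ee_pos: [0.6291, 0.0003, 0.0842]
eef_rot: [0.694, 0.709, 0.09, 0.088]
ft_force: [0.5, -0.2, -2.0]
width: 0.0152
```

Run:
```python
from h import *
from mv import *
from tgt import *
p,r=meas()
c=camera('scene');save(c,'a6',(130,110,270,260),4)
c=camera('side');save(c,'b6',(220,120,370,260),4)
th=.25; e=tcp_for(-.018,.005,th)
rows(p,r,[(p+(e-p)*t,rot(yl,th)) for t in (.25,.5,.75,1)])
```

```text
tcp [6.291e-01 3.000e-04 8.420e-02] yaw 0.0206 tilt 0.2522 xz -0.0008 t 8.575 w 0.015240970687212944 F [ 0.5 -0.2 -2. ] v 0.006
[0.02, -1.26, 0.01] [0.002, 0.001, 0.001]
[0.04, -2.52, 0.01] [0.002, 0.001, 0.001]
[0.06, -3.78, 0.02] [0.002, 0.001, 0.001]
[0.08, -5.03, 0.03] [0.002, 0.001, 0.001]
```

View pics/a6.png

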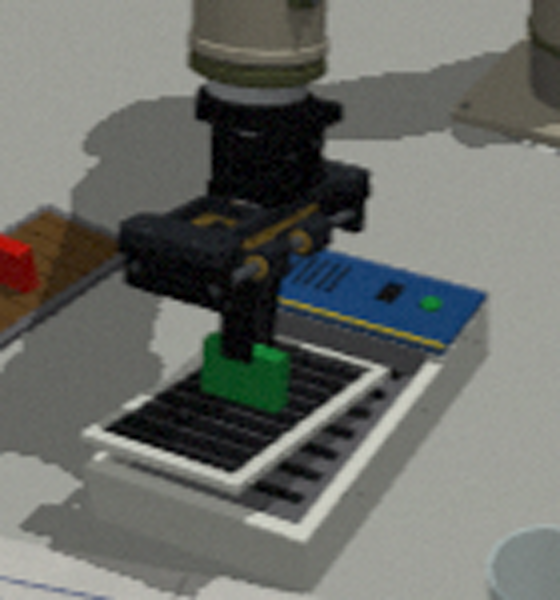

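View pics/b6.png

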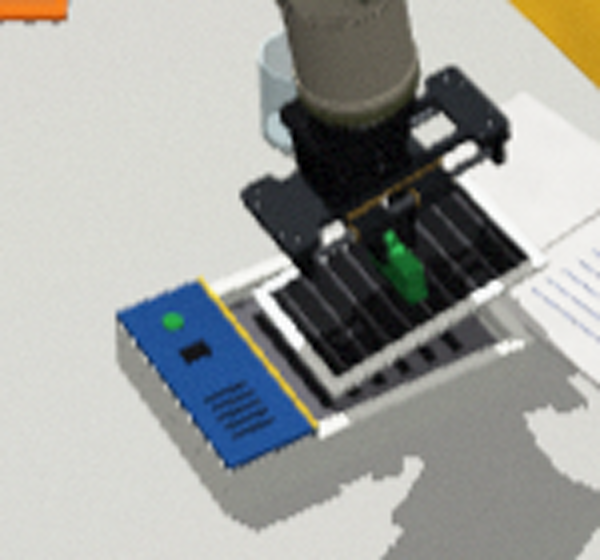

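Near edge is inside the bay in front of the lip, with the far end up. Sliding in along the tilt.

Request:
play_rows:
  moves:
    - [[0, -1.3, 0], [0, 0, 0], 0]
    - [[0, -2.5, 0], [0, 0, 0], 0]
    - [[0.1, -3.8, 0], [0, 0, 0], 0]
    - [[0.1, -5.0, 0], [0, 0, 0], 0]
    - [[0.1, -5.0, 0], [0, 0, 0], 0]
    - [[0.1, -5.0, 0], [0, 0, 0], 0]

```text
time: 9.43
ee_pos: [0.5802, 0.0, 0.0709]
eef_rot: [0.694, 0.709, 0.089, 0.088]
ft_force: [0.2, -0.9, -1.6]
width: 0.015
```

Run:
```python
from h import *
from mv import *
from tgt import *
p,r=meas()
c=camera('scene');save(c,'a7',(130,110,270,260),4)
c=camera('side');save(c,'b7',(220,120,370,260),4)
W=[]
for th,zf in [(.2,.005),(.15,.005),(.1,.004),(.06,.004),(.03,.003),(0,.002)]: W.append((tcp_for(-.020,zf,th),rot(yl,th)))
rows(p,r,W)
```

```text
tcp [0.5802 0.     0.0709] yaw 0.0204 tilt 0.2513 xz -0.0009 t 9.425 w 0.015035859535535061 F [ 0.2 -0.9 -1.6] v 0.008
[0.0, -0.12, 0.41] [0.051, 0.001, 0.0]
[0.0, -0.09, 0.91] [0.101, 0.001, 0.0]
[0.0, -0.12, 1.51] [0.151, 0.001, 0.0]
[0.0, -0.14, 1.91] [0.191, 0.001, 0.0]
[0.0, -0.2, 2.31] [0.221, 0.001, 0.0]
[0.0, -0.26, 2.71] [0.251, 0.001, 0.0]
```

View pics/a7.png

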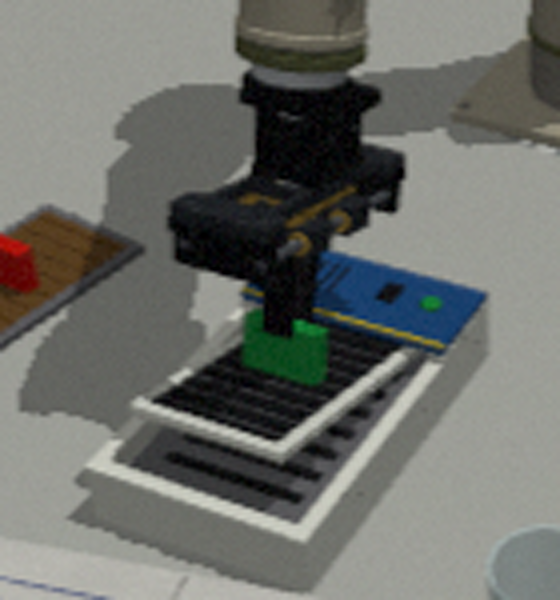

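View pics/b7.png

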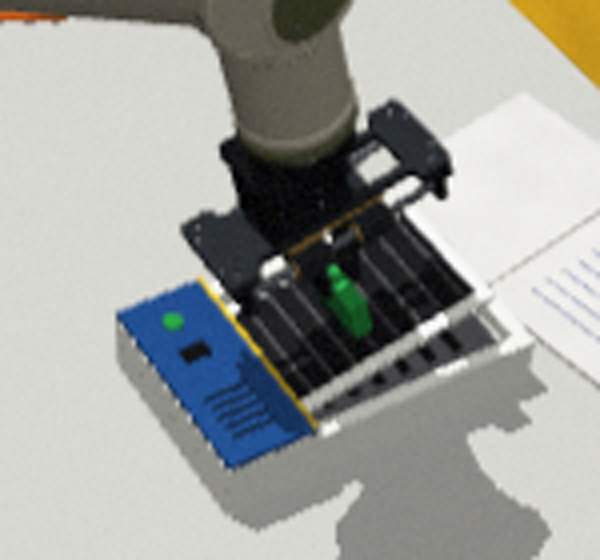

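Near edge is under the lip and the far end is up, with no contact forces. Swinging down.

Request:
play_rows:
  moves:
    - [[0, -0.1, 0.4], [0.05, 0, 0], 0]
    - [[0, -0.1, 0.9], [0.1, 0, 0], 0]
    - [[0, -0.1, 1.5], [0.15, 0, 0], 0]
    - [[0, -0.15, 1.9], [0.19, 0, 0], 0]
    - [[0, -0.2, 2.3], [0.22, 0, 0], 0]
    - [[0, -0.25, 2.7], [0.25, 0, 0], 0]
    - [[0, -0.25, 2.7], [0.25, 0, 0], 0]
    - [[0, -0.25, 2.7], [0.25, 0, 0], 0]

```text
time: 10.52
ee_pos: [0.584, 0.0003, 0.0438]
eef_rot: [0.7, 0.714, 0.0, 0.001]
ft_force: [-0.8, 0.6, -1.7]
width: 0.0151
```

Run:
```python
from h import *
from mv import *
from tgt import *
p,r=meas()
c=camera('scene');save(c,'a8',(130,110,270,260),4)
rows(p,r,[(tcp_for(-.020,-.0005,0),rot(yl,0))])
```

```text
tcp [5.84e-01 3.00e-04 4.38e-02] yaw 0.0205 tilt 0.0009 xz -0.0007 t 10.525 w 0.015050901652807213 F [-0.8  0.6 -1.7] v 0.008
[-0.02, 0.04, 0.23] [0.001, 0.001, 0.0]
```

View pics/a8.png

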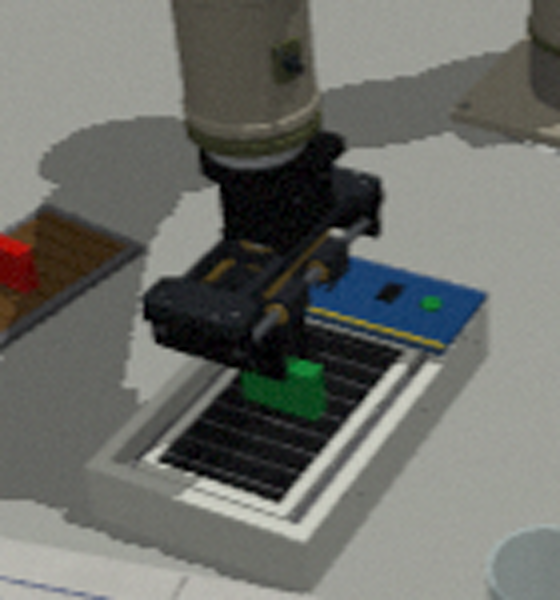

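Flat inside the bay, just above the floor. Lowering the last 2 mm, then releasing with a slow, small opening and going straight up.

Request:
play_rows:
  moves:
    - [[0, 0, 0.1], [0, 0, 0], 0]
    - [[0, 0, 0.2], [0, 0, 0], 0]
    - [[0, 0, 0.2], [0, 0, 0], 0]
    - [[0, 0, 0.2], [0, 0, 0], 0]

```text
time: 11.08
ee_pos: [0.5841, 0.0002, 0.0417]
eef_rot: [0.7, 0.714, -0.0, 0.0]
ft_force: [-1.1, 0.2, -0.4]
width: 0.0151
```

Request:
play_rows:
  moves:
    - [[0, 0, 0], [0, 0, 0], 3.5]
    - [[0, 0, 0], [0, 0, 0], 3.5]
    - [[0, 0, 0], [0, 0, 0], 3.5]
    - [[0, 0, 0], [0, 0, 0], 3.5]

```text
time: 11.58
ee_pos: [0.5842, 0.0002, 0.0418]
eef_rot: [0.7, 0.714, -0.0, 0.0]
ft_force: [0.5, -0.0, -0.5]
width: 0.0343
```

Request:
play_rows:
  moves:
    - [[0, 0, -1], [0, 0, 0], 3.5]
    - [[0, 0, -3], [0, 0, 0], 3.5]
    - [[0, 0, -6], [0, 0, 0], 3.5]
    - [[0, 0, -11], [0, 0, 0], 3.5]
    - [[0, 0, -16], [0, 0, 0], 3.5]
    - [[0, 0, -20], [0, 0, 0], 3.5]
    - [[0, 0, -20], [0, 0, 0], 3.5]

```text
time: 12.45
ee_pos: [0.5856, 0.001, 0.2468]
eef_rot: [0.7, 0.714, 0.002, 0.003]
ft_force: [0.3, -0.4, 0.1]
width: 0.0347
```

Run:
```python
from h import *
from mv import *
p,r=meas()
a=camera('scene');save(a,'a9',(60,110,270,260),3.7)
b=camera('side');save(b,'b9',(220,120,370,260),4)
c=camera('wrist');save(c,'c9')
for n in ['fresh_grip','spent_grip','washbottle_mid']:
  for p in (a,b): print(n,[(np.round(d['at']),round(d['conf'],2)) for d in recognise(p,n)])
```

```text
tcp [0.5856 0.001  0.2468] yaw 0.0207 tilt 0.0077 xz -0.0011 t 12.45 w 0.03470887911051504 F [ 0.3 -0.4  0.1] v 0.078
fresh_grip [(array([202., 209.]), 0.8), (array([421., 293.]), 0.62), (array([316., 180.]), 0.57)]
fresh_grip [(array([221., 108.]), 0.91), (array([312., 199.]), 0.89), (array([180., 198.]), 0.65)]
spent_grip [(array([131., 182.]), 0.84)]
spent_grip [(array([343., 297.]), 0.91)]
washbottle_mid [(array([ 92., 204.]), 0.58)]
washbottle_mid [(array([397., 250.]), 0.68)]
```

View pics/a9.png

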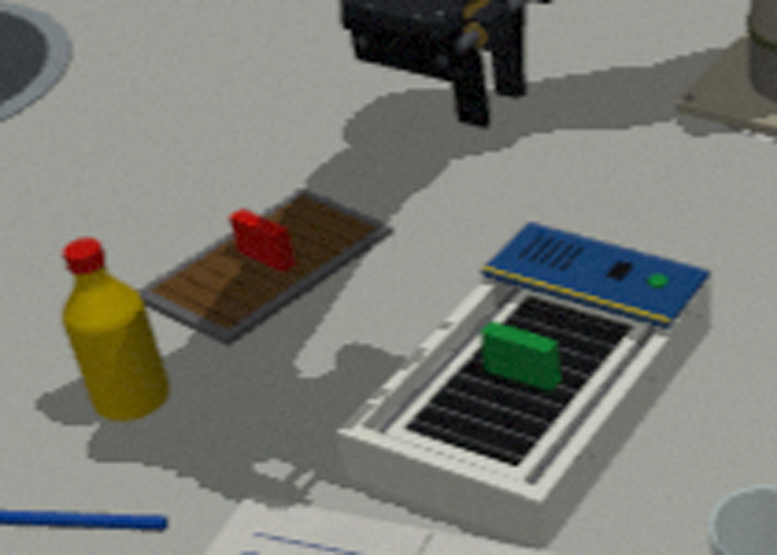

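View pics/b9.png

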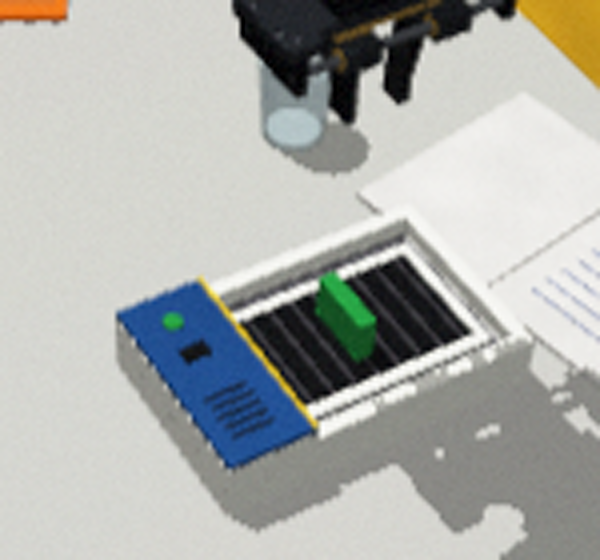

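View pics/c9.png

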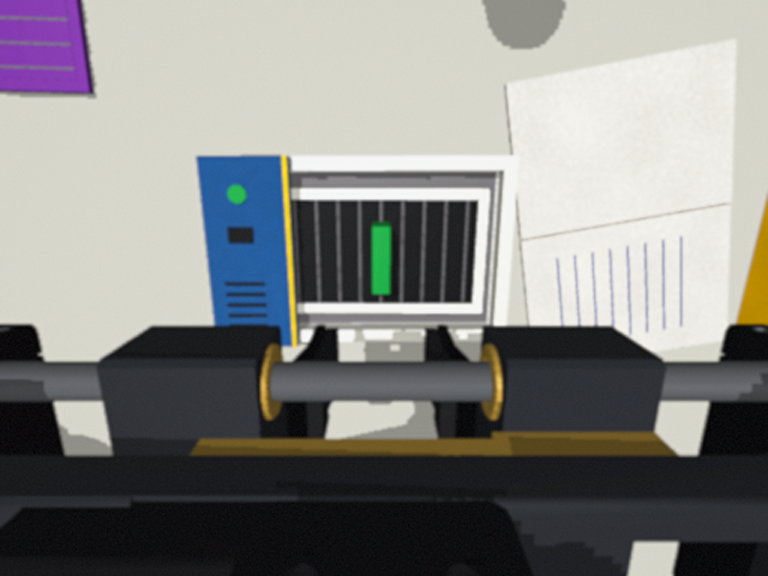

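Run:
```python
from h import *
c=camera('wrist'); f=lambda x,y:((x+.5)/1.5-.5,(y+.5)/1.5-.5)
print('grip',atz(c,f(381,259),.078),'frontL',atz(c,f(289,156),.062),'frontR..',atz(c,f(296,345),.062))
k=np.array([atz(c,f(*u),.038) for u in [(492,188),(485,314)]]);print('far corners',k)
k=np.array([atz(c,f(*u),.048) for u in [(516,156),(505,328)]]);print('far rim',k)
```

```text
grip [ 0.58410029 -0.00105508] frontL [0.50516447 0.08212623] frontR.. [ 0.50580557 -0.08808486]
far corners [[ 0.68393458  0.05892469]
 [ 0.68756169 -0.06165016]]
far rim [[ 0.69991388  0.08668437]
 [ 0.70542167 -0.07219497]]
```

```bash
python3 -c "
from bench import *
print(close_job())"
```

```text
the job is handed in; nothing more can be done
None
```

The fresh cassette (black face, green grip) is seated in the extractor bay and released, and the job is handed in at about 12.5 s of the 38 s allowed. I gripped it by its rib and carried it over tilted about 0.25 rad. I slid the near short edge under the blue lip, swung it flat, lowered the last 2 mm and let go.

**Position:** from the wrist view, the grip is about 79 mm beyond the lip, where 80 is nominal. It is about 2 mm off centre across the bay and lines up with the bay to about 0.01–0.02 rad.

**Flatness:** I did not measure height or tilt directly. The far edge measures 120.6 mm at the seated height, which fits the panel lying flat on the bay floor.

**Forces:** the wrist readings I took stayed under about 3 N, at the end of each move.

**Other objects:** the used cassette and the yellow bottle look unmoved. In the scene camera the networks place them within 3 px of where they started. The side camera disagrees for the used cassette, by about 20 px, probably because the arm was covering part of it in the first picture.

**Jaw width:** it read 17.9 mm at first, while still closing, then settled near 15 mm on the nominally 16 mm grip. It held without slipping.

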